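# Hold a probe free in a paint tin's sampling hole

## Robot

A 7-joint arm with a two-finger parallel gripper is mounted at the origin on the work surface. World frame = base frame: x ahead of the robot, y to its left, z up, the work surface at z = 0. Lengths are in m, angles in degrees, forces in N, time in s.
With the tool pointing down it reaches from about 0.35 to 0.9 m from the base axis. Payload 19.9 kg.
Tool frame: the origin (TCP) lies at the very end of the fingers, on their centre line; the grasp point (between the pads) lies 19 mm behind it; z points along the fingers, y is the line along which they close (so a half turn about z gives the same grasp; the last joint's range is limited). The gripper opens to 85 mm and grips with 20 to 120 N. Pads are 22 mm wide; open, the fingers measure 114 mm over their backs; the gripper's body (76 mm by 85 mm) begins 54 mm behind the grasp point. The pads swing forward as they close: fully open they stand 13 mm farther back than shut.
Start: joints at [-74.972, 23.915, -0.59, 92.452, 0.269, 63.638, -3.037], TCP at [0.187, 0.596, 0.208] pointing down, gripper open.
Joint ranges: [-161.28, 161.28], [-22.2, 115.67], [-73.04, 71.86], [3.21, 147.25], [-68.34, 248.33], [10.77, 114.83], [-161.83, 161.83]. Speed limits (degrees/s): [108.29, 108.29, 136.94, 136.94, 172.46, 172.46, 172.46].

## Interface

Orientations are given as a 3x3 rotation matrix whose columns are the frame's x, y, z axes.
In Python, from bench import env gives the robot as it stands.
- The arm moves only by the tool jog_arm, never from a script. Its argument "increments" is a list of rows, each a list of 7 numbers: the opening, from 0 (shut) to 1 (fully open), then the shift along the world's x, y, z in units of 500 mm (1.0 is 500 mm), then the turn, a rotation vector about the world's x, y, z in units of 90 degrees (1.0 is 90 degrees). In form: [[grip, x, y, z, ax, ay, az], ...]. A call has 1 to 20 rows; each row is the pose to reach, as a shift and turn from the pose commanded when the call began; what a row does not reach only later rows make up. A row lasts 1/8 s, in which the tool goes at most 62.5 mm and 10.7 degrees, less where a joint would pass 70% of its speed; a pose out of reach is approached as far as the arm can. A call with a number of a shift or a turn outside -1 to 1 is refused whole. A call with a gripper value outside its range is refused whole. The fingers move at their own pace and stop on an object; the grip force is fixed at half the most. Time passes only in rows, so rows that repeat a pose let the fingers close. It gives the time, the measured TCP pose, the force, the opening and the grip force at its end, in the units of the state.
- env.sense(): the state, without advancing time (a new reading comes with each control period).
- env.camera(name): name is "side" or "top" or "wrist"; returns (picture, depth): 384x512x3 uint8, red, green, blue; 384x512 float32, m along the optical axis (not along the pixel's ray), 0 where there is no reading.
- env.camera_model(name): a dict with "vertical_fov" (degrees; the focal length in pixels is half the picture's height over the tangent of half this angle, whatever the lens; pixels are square), "cx", "cy" (the principal point, pixels), "T" (4x4, takes a point from camera to world coordinates). Camera axes: x right, y down, z forward; pixel columns grow to the right and rows downward; lengths in m; the calibration is good to about 2 mm. A picture is of the moment at which its call begins: read the wrist's pose just before it. camera_model takes no time and is no camera call; for the wrist camera it gives the pose at the moment of the call.
- env.finish_job(): hands the job in; it is judged then, once.
The state is a dict: "time": time; "joints": joint angles; "joint_velocities": joint speeds; "effort": joint torques, N m; "tcp_pos": TCP position; "ee_rot": TCP orientation; "force": force on the tool from outside, world axes, zero at the start; "torque": the same for the moment, N m; "finger_gap": finger opening in m; "gripper_force": force on a finger pad.
Only numpy, scipy, OpenCV 4.12 (cv2) and the standard library are available. Lean on these libraries where they do the work, as an engineer would, in place of code of your own. Each camera call takes 0.05 s, during which the arm holds its last target. There are 200 camera calls.

## Task

Take the steel-stemmed probe out of the brush rack by its handle, and lower its stem through the guide eye above the lidded tin and on through the sleeve in the tin's lid, without the stem touching the eye, the sleeve or any other part of the tin and its stand. Stop with the tip about half-way down inside the tin and finish while still holding the probe there, upright, centred in the hole and still. Leave the brushes and everything else on the table where they are.

Things in the scene. Friction and masses are not known exactly. Their poses are not given: they have to be found in the camera images.
- probe_grip (a point): Centre of the probe's handle. The probe (120 g, mass varies) is a round black plastic handle, diameter 24 mm, 50 mm long, with a thin steel band near its top, and below it a straight steel stem, diameter 8 mm, 125 mm long. z points up along the stem and handle; this point is 25 mm above the handle's flat underside and 150 mm above the stem's tip. At the start it stands upright in one of the rack's three holes, the handle's underside resting on the rack's top.
- probe_tip (a point): Lower end of the probe's stem, on its axis, 150 mm below probe_grip along the probe; z points up the stem. At the start it is 20 mm above the table, inside the rack.
- rack: Wooden brush rack, fixed to the table, 70 mm (x) by 235 mm (y) by 145 mm high, origin at the centre of its underside. Three vertical through holes of diameter 14 mm in its 14 mm thick top board, in a row along its y axis at -75, 0 and +75 mm. Which hole holds the probe varies; the others hold the two brushes.
- stand: Fixed stand with the tin. Origin at the centre of its underside, z up. Steel base plate 130 mm (x) by 150 mm (y), 10 mm thick; on its centre a bare metal tin of diameter 90 mm, its inner floor at height 13 mm, lid from height 94 to 100 mm with a black guide sleeve in its centre; a post of diameter 12 mm at y = +63 mm, 150 mm high, carries the guide eye over the sleeve. All holes lie on the vertical axis through the origin. The tin is closed but for this hole and empty.
- guide_mouth (a point): Centre of the top of the sleeve on the tin's lid, 112 mm above the table. The sleeve is 36 mm outside, bore 22 mm, and the bore runs straight down through the lid, 18 mm long, to height 94 mm.
- guide_eye (a point): Centre of the guide eye, a flat steel ring, outside 36 mm, inside 24 mm, 8 mm thick, from height 142 to 150 mm, exactly above the sleeve, held by a bar from the post on the stand's +y side.
- tin_middle (a point): Point on the tin's axis half-way between lid and inner floor, 53.5 mm above the table: where the probe's tip should be held.
- brush_a_mid (a point): Paint brush standing bristles up in the rack: wooden collar of diameter 24 mm resting on the rack's top, steel ferrule, dark bristles to 54 mm above the rack's top. Point 20 mm above the rack's top.
- brush_b_mid (a point): The other such brush, its bristles to 62 mm above the rack's top. Point 20 mm above the rack's top.
- jar: Small glass jar with white cap, diameter 42 mm, 60 mm high, loose between rack and stand. Origin at its underside.
- mug: White mug, diameter 76 mm, 85 mm high, loose near the robot. Origin at its underside.
- knife: Flat painter's spatula, 200 mm long, lying loose near the robot. Origin at its underside.
- oil_bottle: Amber glass bottle, diameter 60 mm, 170 mm high, loose at the back. Origin at its underside.
- tin_a: Closed paint tin with paper label, no hole, diameter 90 mm, 98 mm high, loose at the back. Origin at its underside.
- tin_b: Smaller closed paint tin, diameter 68 mm, 73 mm high, loose at the back. Origin at its underside.

How it is judged (in metres and radians):
On the way, in this order (a step that is already met when the one before it is completed fails the run):
1. the stem's end is through the guide eye (z of probe_tip in the frame of stand below 0.14 m and horizontal distance between probe_tip and guide_mouth below 0.011 m), for 0.1 s.
2. the stem's end is through the sleeve, inside the tin (z of probe_tip in the frame of stand below 0.088 m and horizontal distance between probe_tip and guide_mouth below 0.011 m), for 0.2 s.
At the end, for the whole second after the job is handed in: Gripper still holds the probe: tip within 20 mm in height of the tin's middle and 5 mm sideways of the hole's axis, upright within 4 degrees, still (under 20 mm/s, 0.2 rad/s), not touching tin or stand; brushes and other things within 20 mm of their start (z of probe_tip in the frame of stand between 0.0335 and 0.0735 m and horizontal distance between probe_tip and guide_mouth below 0.005 m and angle between probe_tip's own z axis and vertical below 0.07 rad and contact force between the fingers and probe above 1 N and contact force between probe and stand below 0.3 N and linear speed of probe below 0.02 m/s and angular speed of probe below 0.2 rad/s and distance of each of brush_a_mid, brush_b_mid, jar, mug, knife, oil_bottle, tin_a, tin_b from where it was at the start of the episode below 0.02 m); the arm keeps its last pose, push and grip.
It fails at once if the probe touches the eye, the sleeve, the tin or its stand (contact force between probe and stand above 0.3 N).
It fails at once if a brush or another bystander is moved by more than 30 mm (distance of any of brush_a_mid, brush_b_mid, jar, mug, knife, oil_bottle, tin_a, tin_b from where it was at the start of the episode above 0.03 m).
It also fails if it takes over 51 s, if anything falls off the work surface, if the arm or the gripper's body presses on something with over 40 N, if the wrist force passes 120 N, or if a joint passes its speed limit or range.

## Working session

There is one attempt and no reset: what is moved stays moved. The work goes in short steps, Python scripts to look and compute and a tool call to move; the robot and the scene stay as the last step left them, time stands still between calls to the robot, and variables do not carry over. Pictures are saved under pics/ and viewed, at most 10 in all, crops included, and the job is handed in when it is done.

Besides the shell and the picture viewer there is one more tool, called after ">>>" by a JSON object that holds its "api" and its "payload". jog_arm: Moves the arm, as the interface text tells. Its arguments: {"type":"object","properties":{"increments":{"type":"array","items":{"type":"array","items":{"type":"number","minimum":-1,"maximum":1}}}},"required":["increments"]}

```bash
mkdir -p pics
cat > h.py <<'E'
import numpy as np, cv2
from bench import env
def grab(n,f=None):
    m=env.camera_model(n); p,d=env.camera(n)
    np.savez(f'pics/{f or n}.npz',p=p,d=d,T=m['T'],fov=m['vertical_fov'],cx=m['cx'],cy=m['cy'])
    cv2.imwrite(f'pics/{f or n}.png',p[:,:,::-1]); return load(f or n)
def load(f):
    return dict(np.load(f'pics/{f}.npz'))
def foc(c): return 192/np.tan(np.radians(c['fov'])/2)
def ray(c,u,v):
    r=np.array([(u-c['cx'])/foc(c),(v-c['cy'])/foc(c),1.]); return c['T'][:3,3],c['T'][:3,:3]@r
def onz(c,u,v,z):
    o,r=ray(c,u,v); return o+r*(z-o[2])/r[2]
def cloud(c):
    v,u=np.mgrid[:384,:512]; d=c['d']
    P=np.stack([(u-c['cx'])/foc(c)*d,(v-c['cy'])/foc(c)*d,d],-1)@c['T'][:3,:3].T+c['T'][:3,3]
    P[d==0]=np.nan; return P
def proj(c,X):
    p=(np.asarray(X)-c['T'][:3,3])@c['T'][:3,:3]; return p[...,:2]/p[...,2:]*foc(c)+[c['cx'],c['cy']]
E
python3 - <<'E'
from h import *
np.set_printoptions(precision=3,suppress=True)
s=env.sense(); print(s['time'],s['tcp_pos'],s['ee_rot'],s['force'],s['finger_gap'])
cs=[grab(n) for n in('top','side')]
for c in cs: print(c['T'],c['fov'],c['cx'],c['cy'])
cv2.imwrite('pics/both.png',cv2.resize(np.vstack([c['p'][:,:,::-1] for c in cs]),(400,600)))
E
```

```text
0.0 [0.187 0.596 0.208] [[-0.954  0.299 -0.   ]
 [ 0.299  0.954 -0.001]
 [-0.    -0.001 -1.   ]] [-0.622 -0.323  0.034] 0.08549569214513082
[[-0.014 -0.989  0.149  0.443]
 [-1.     0.015  0.    -0.017]
 [-0.002 -0.149 -0.989  1.044]
 [ 0.     0.     0.     1.   ]] 53.765104793612075 256.65431423407415 192.6828039942221
[[ 0.704 -0.438  0.559 -0.022]
 [-0.71  -0.422  0.564 -0.621]
 [-0.011 -0.794 -0.608  0.797]
 [ 0.     0.     0.     1.   ]] 46.46879154623984 253.80162953214543 193.54852115874024
```

View pics/top.png

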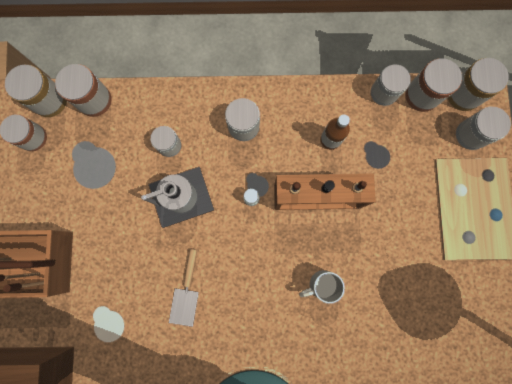

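View pics/side.png

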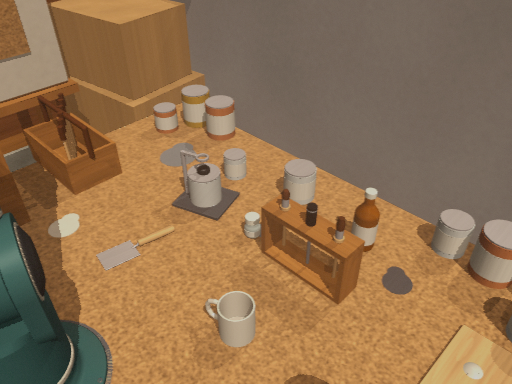

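The middle rack hole holds the probe: black handle at top (328,186) and side (311,214). The eye is near top (172,188), with the tin on its dark plate around (182,197). Next I'll measure them.

Run:
```python
from h import *
np.set_printoptions(precision=4,suppress=True)
for n in('top','side'):
    c=load(n);P=cloud(c);z=P[...,2]
    print(n)
    # rough: points by pixel
    def stat(name,m):
        q=P[m]; 
        if len(q): print(name,len(q),q.mean(0),np.median(q,0),q.min(0),q.max(0))
    u0,v0=(328,186) if n=='top' else (311,210)
    V,U=np.mgrid[:384,:512]
    near=np.hypot(U-u0,V-v0)<14
    dark=c['p'].max(-1)<75
    stat('handle top',near&(z>.188)&(z<.202))
    m=near&dark; print('dark px centroid',U[m].mean(),V[m].mean(),m.sum())
    u0,v0=(300,186) if n=='top' else (300,225)
    m=(np.hypot(U-u0,V-v0)<90)&(abs(z-.145)<.005); stat('racktop',m)
    if n=='top': print(cv2.minAreaRect(P[m][:,:2].astype(np.float32)))
    u0,v0=(175,190) if n=='top' else (203,160)
    w=np.hypot(U-u0,V-v0)<40
    stat('eye/post',w&(z>.140)&(z<.157)); 
    m=w&(abs(z-.1)<.005); stat('lid',m)
    if m.sum()>5: print(cv2.minEnclosingCircle(P[m][:,:2].astype(np.float32)))
    stat('sleeve',w&(abs(z-.112)<.004))
    m=(np.hypot(U-u0,V-v0)<60)&(z>.005)&(z<.016); print('plate',cv2.minAreaRect(P[m][:,:2].astype(np.float32)))
def crop(n,u,v,r): 
    p=load(n)['p'][v-r:v+r,u-r:u+r,::-1]; return cv2.resize(p,(390,390),interpolation=cv2.INTER_CUBIC)
cv2.imwrite('pics/crop1.png',np.hstack([crop('top',178,193,32),crop('side',203,180,40)]))
```

```text
top
handle top 93 [ 0.5868 -0.1812  0.1946] [ 0.5866 -0.181   0.195 ] [ 0.5759 -0.1934  0.1883] [ 0.5981 -0.1701  0.1992]
dark px centroid 327.08035714285717 186.57142857142858 112
racktop 2502 [ 0.587  -0.181   0.1453] [ 0.5843 -0.1775  0.1453] [ 0.5521 -0.2998  0.1401] [ 0.7459 -0.0648  0.1499]
((0.6489880681037903, -0.18204961717128754), (0.19361938536167145, 0.23505082726478577), 0.14522899687290192)
eye/post 209 [0.5849 0.2135 0.1495] [0.5827 0.2098 0.1498] [0.5665 0.1761 0.1403] [0.6098 0.2595 0.1534]
lid 752 [0.5901 0.1904 0.1002] [0.5857 0.1873 0.1002] [0.5471 0.1489 0.095 ] [0.637  0.2499 0.105 ]
((0.5878286361694336, 0.2004302740097046), 0.05263569951057434)
sleeve 83 [0.5894 0.1967 0.1121] [0.5903 0.194  0.1121] [0.5662 0.1761 0.1081] [0.6091 0.2555 0.116 ]
plate ((0.6227937936782837, 0.2065572291612625), (0.3230034112930298, 0.29776453971862793), 30.841073989868164)
side
handle top 94 [ 0.5841 -0.1838  0.1941] [ 0.5834 -0.1841  0.1951] [ 0.5726 -0.1944  0.1881] [ 0.5988 -0.1704  0.198 ]
dark px centroid 310.9942857142857 213.68571428571428 175
racktop 2107 [ 0.5841 -0.1947  0.1457] [ 0.5784 -0.2027  0.1459] [ 0.5502 -0.3004  0.14  ] [ 0.7536 -0.0632  0.1499]
eye/post 161 [0.5842 0.2117 0.1493] [0.5811 0.2074 0.1499] [0.565  0.1734 0.1417] [0.6092 0.2598 0.154 ]
lid 445 [0.5864 0.1895 0.1011] [0.582  0.1855 0.1013] [0.5464 0.1471 0.095 ] [0.6381 0.2551 0.105 ]
((0.5847850441932678, 0.20230640470981598), 0.05601443350315094)
sleeve 82 [0.5883 0.1996 0.1121] [0.5896 0.1956 0.112 ] [0.5651 0.1757 0.1081] [0.6072 0.2514 0.1157]
plate ((0.7565906047821045, 0.3947160243988037), (0.706210732460022, 0.3717879056930542), 60.36623001098633)
```

View pics/crop1.png

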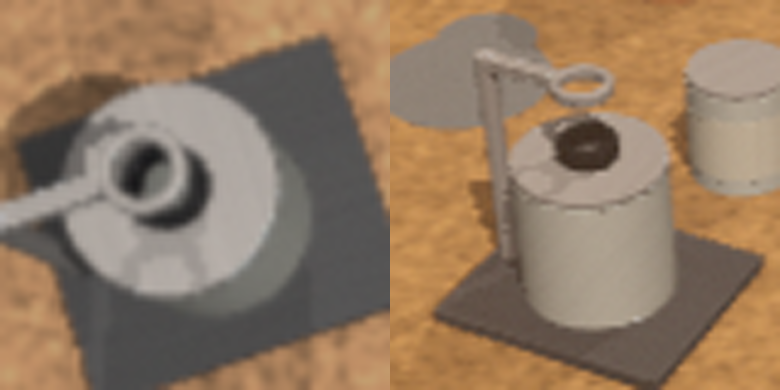

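The right-hand side of the crop shows the eye ring clear of the dark sleeve, with the post at its left. I measure the eye at about (0.591, 0.193) and the handle at about (0.586, -0.182). Now I'll move over the rack, turning the tool so the fingers close along x.

>>> {"api": "jog_arm", "payload": {"increments": [[0.8, 0, 0, 0.12, 0, 0, 0], [0.8, 0.04, -0.08, 0.24, 0, 0, -0.08], [0.8, 0.09, -0.18, 0.24, 0, 0, -0.18], [0.8, 0.14, -0.28, 0.24, 0, 0, -0.28], [0.8, 0.19, -0.38, 0.24, 0, 0, -0.38], [0.8, 0.24, -0.48, 0.24, 0, 0, -0.48], [0.8, 0.3, -0.58, 0.24, 0, 0, -0.58], [0.8, 0.35, -0.68, 0.24, 0, 0, -0.68], [0.8, 0.4, -0.78, 0.24, 0, 0, -0.76], [0.8, 0.45, -0.88, 0.24, 0, 0, -0.807], [0.8, 0.5, -0.96, 0.24, 0, 0, -0.807], [0.8, 0.5, -0.96, 0.24, 0, 0, -0.807], [0.8, 0.5, -0.96, 0.24, 0, 0, -0.807]]}}

```text
time: 1.72
tcp_pos: [0.4366, 0.1168, 0.3281]
ee_rot: [[0.0, 1.0, -0.001], [1.0, -0.0, -0.0], [-0.0, -0.001, -1.0]]
force: [0.3, 1.0, 0.7]
finger_gap: 0.0683
gripper_force: 0.0
```

>>> {"api": "jog_arm", "payload": {"increments": [[0.8, 0.05, -0.1, 0, 0, 0, 0], [0.8, 0.1, -0.2, 0, 0, 0, 0], [0.8, 0.15, -0.3, 0, 0, 0, 0], [0.8, 0.2, -0.4, 0, 0, 0, 0], [0.8, 0.25, -0.5, 0, 0, 0, 0], [0.8, 0.299, -0.597, 0, 0, 0, 0], [0.8, 0.299, -0.597, -0.05, 0, 0, 0], [0.8, 0.299, -0.597, -0.1, 0, 0, 0], [0.8, 0.299, -0.597, -0.1, 0, 0, 0], [0.8, 0.299, -0.597, -0.1, 0, 0, 0]]}}

```text
time: 2.98
tcp_pos: [0.5869, -0.1814, 0.2792]
ee_rot: [[-0.001, 1.0, 0.001], [1.0, 0.001, 0.0], [0.0, 0.001, -1.0]]
force: [-0.9, 0.1, 0.2]
finger_gap: 0.0682
gripper_force: 0.0
```

Run:
```python
from h import *
np.set_printoptions(precision=4,suppress=True)
s=env.sense(); print(s['tcp_pos'],s['force'])
c=grab('wrist','w1'); print(c['T']); P=cloud(c)
p=proj(c,np.array([.586,-.182,.195])); print(p)
V,U=np.mgrid[:384,:512]
m=(np.hypot(U-p[0],V-p[1])<70)&(abs(P[...,2]-.195)<.002); q=P[m]
print(m.sum(),q.mean(0),cv2.minEnclosingCircle(q[:,:2].astype(np.float32)) if len(q) else '')
```

```text
[ 0.5869 -0.1814  0.2792] [-0.9481  0.0608  0.2042]
[[ 1.      0.0004  0.0008  0.5882]
 [ 0.0006 -0.9593 -0.2825 -0.1102]
 [ 0.0007  0.2825 -0.9593  0.4453]
 [ 0.      0.      0.      1.    ]]
[255.5256 186.6208]
511 [ 0.5896 -0.1877  0.1953] ((0.5891311168670654, -0.21295638382434845), 0.041783690452575684)
```

View pics/w1.png

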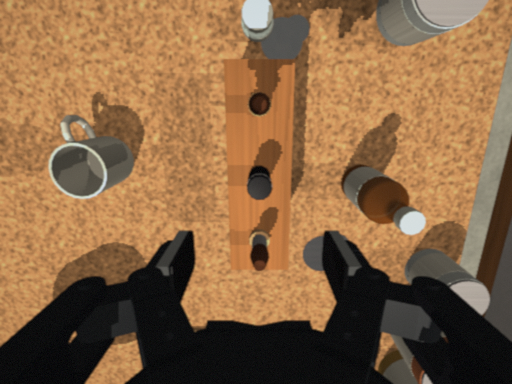

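Wrist view: handle at about (260,185), jar at (258,18), brushes at (260,103) and (260,250). Now I'll refine the handle's position.

Run:
```python
from h import *
np.set_printoptions(precision=4,suppress=True)
c=load('w1');P=cloud(c);V,U=np.mgrid[:384,:512]
m=(np.hypot(U-259,V-186)<25)&(abs(P[...,2]-.195)<.003); q=P[m]
print(m.sum(),q.mean(0),cv2.minEnclosingCircle(q[:,:2].astype(np.float32)))
print(onz(c,U[m].mean(),V[m].mean(),.195))
m=(np.hypot(U-259,V-186)<60)&(abs(P[...,2]-.145)<.003); q=P[m]; print(np.percentile(q[:,0],[1,99]),np.percentile(q[:,0],[1,99]).mean())
```

```text
485 [ 0.5896 -0.1825  0.1954] ((0.5896694660186768, -0.18308207392692566), 0.011946164071559906)
[ 0.5896 -0.1826  0.195 ]
[0.5554 0.6241] 0.5897654962145802
```

>>> {"api": "jog_arm", "payload": {"increments": [[0.7, 0.004, -0.002, -0.07, 0, 0, 0], [0.7, 0.004, -0.002, -0.14, 0, 0, 0], [0.7, 0.004, -0.002, -0.2, 0, 0, 0], [0.7, 0.004, -0.002, -0.248, 0, 0, 0], [0.7, 0.004, -0.002, -0.248, 0, 0, 0], [0.7, 0.004, -0.002, -0.248, 0, 0, 0], [0.2, 0.004, -0.002, -0.248, 0, 0, 0], [0, 0.004, -0.002, -0.248, 0, 0, 0], [0, 0.004, -0.002, -0.248, 0, 0, 0], [0, 0.004, -0.002, -0.248, 0, 0, 0], [0, 0.004, -0.002, -0.248, 0, 0, 0], [0, 0.004, -0.002, -0.248, 0, 0, 0], [0, 0.004, -0.002, -0.248, 0, 0, 0]]}}

```text
time: 4.65
tcp_pos: [0.5887, -0.1833, 0.1552]
ee_rot: [[0.001, 1.0, 0.001], [1.0, -0.001, -0.0], [-0.0, 0.001, -1.0]]
force: [-2.2, 0.7, 9.1]
finger_gap: 0.0217
gripper_force: 58.4
```

>>> {"api": "jog_arm", "payload": {"increments": [[0, 0, 0, 0.02, 0, 0, 0], [0, 0, 0, 0.06, 0, 0, 0], [0, 0, 0, 0.11, 0, 0, 0], [0, 0, 0, 0.16, 0, 0, 0], [0, 0, 0, 0.21, 0, 0, 0], [0, 0, 0, 0.26, 0, 0, 0], [0, 0, 0, 0.31, 0, 0, 0], [0, 0, 0, 0.36, 0, 0, 0], [0, 0, 0, 0.4, 0, 0, 0], [0, 0, 0, 0.42, 0, 0, 0], [0, 0, 0, 0.42, 0, 0, 0], [0, 0, 0, 0.42, 0, 0, 0]]}}

```text
time: 6.15
tcp_pos: [0.5882, -0.183, 0.3637]
ee_rot: [[0.001, 1.0, -0.001], [1.0, -0.001, 0.0], [0.0, -0.001, -1.0]]
force: [-0.5, 0.4, -0.8]
finger_gap: 0.022
gripper_force: 58.8
```

>>> {"api": "jog_arm", "payload": {"increments": [[0, 0, 0.03, 0, 0, 0, 0], [0, 0, 0.09, 0, 0, 0, 0], [0, 0, 0.16, 0, 0, 0, 0], [0, 0, 0.23, 0, 0, 0, 0], [0, 0, 0.3, 0, 0, 0, 0], [0, 0, 0.37, 0, 0, 0, 0], [0, 0, 0.44, 0, 0, 0, 0], [0, 0, 0.51, 0, 0, 0, 0], [0, 0, 0.58, 0, 0, 0, 0], [0, 0.006, 0.65, 0, 0, 0, 0], [0, 0.006, 0.71, -0.02, 0, 0, 0], [0, 0.006, 0.752, -0.05, 0, 0, 0], [0, 0.006, 0.752, -0.08, 0, 0, 0], [0, 0.006, 0.752, -0.08, 0, 0, 0], [0, 0.006, 0.752, -0.08, 0, 0, 0], [0, 0.006, 0.752, -0.08, 0, 0, 0]]}}

```text
time: 8.15
tcp_pos: [0.5918, 0.1922, 0.3249]
ee_rot: [[0.002, 1.0, 0.001], [1.0, -0.002, 0.0], [0.0, 0.001, -1.0]]
force: [-0.3, 0.5, -2.2]
finger_gap: 0.0218
gripper_force: 58.9
```

Run:
```python
from h import *
np.set_printoptions(precision=4,suppress=True)
s=env.sense(); print(s['tcp_pos'],s['force'])
c=grab('side','s2'); w=grab('wrist','w2'); print(w['T'][:3,3])
print(proj(c,np.array([[.591,.193,.15],[.591,.193,.19]])),proj(w,np.array([[.591,.193,.15],[.591,.193,.19]])))
a=cv2.resize(c['p'][90:218,140:268,::-1],(400,400),interpolation=cv2.INTER_CUBIC)
b=cv2.resize(w['p'][:,:,::-1][100:250,180:330],(400,400),interpolation=cv2.INTER_CUBIC)
cv2.imwrite('pics/c2.png',np.hstack([a,b]))
```

```text
[0.5918 0.1922 0.3249] [-0.2993  0.5322 -2.2207]
[0.5931 0.2636 0.4909]
[[201.5135 156.809 ]
 [200.2516 143.9153]] [[256.315  165.5011]
 [256.1121 172.9108]]
```

View pics/c2.png

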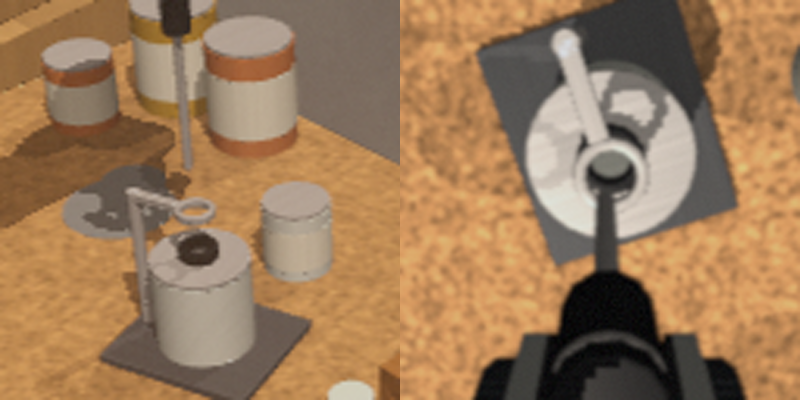

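Side crop: the tip is at (187,166), above the ring at (195,209). Wrist crop: ring centre (611,168), with the stem end at (606,197) overlapping its near edge. I'll now measure both at sub-pixel level.

Run:
```python
from h import *
np.set_printoptions(precision=4,suppress=True)
V,U=np.mgrid[:384,:512]
for n,eye in(('w2',(259,163)),('s2',(202,157)),('top',(172,189))):
    c=load(n);P=cloud(c);g=c['p'].astype(float).mean(-1);print(n,foc(c))
    # eye: ring points, circle by pts at z .15
    m=(np.hypot(U-eye[0],V-eye[1])<26)&(abs(P[...,2]-.149)<.004)&(g>90)
    q=P[m][:,:2]; r=np.hypot(*(q-[.592,.194]).T); q=q[r<.024]
    from scipy.optimize import least_squares
    # ring annulus centre: mean radius 15mm, exclude the bar side (beyond 19 mm)
    s=least_squares(lambda x:np.hypot(*(q-x).T)-.015,[.592,.194],loss='soft_l1',f_scale=.002); print('eye',len(q),s.x,np.abs(s.fun).mean())
    if n=='top':continue
    # stem: rows of depth points near axis, between .19 and .27
    x0=np.array([.5918,.1922])
    m=(np.hypot(P[...,0]-x0[0],P[...,1]-x0[1])<.02)&(P[...,2]>.165)&(P[...,2]<.30)
    q=P[m];print('z range',len(q),q[:,2].min(),q[:,2].max())
    for lo in np.arange(.185,.3,.02):
        k=m&(P[...,2]>=lo)&(P[...,2]<lo+.02)
        if k.sum():
            u,v=U[k].mean(),V[k].mean();z=P[k][:,2].mean()
            print('  z%.3f n%d'%(z,k.sum()),P[k].mean(0),'uv',u,v,'axis pred uv',proj(c,np.array([x0[0],x0[1],z])))
```

```text
w2 280.90323455287285
eye 385 [0.594  0.1942] 0.0021676868425592956
z range 250 0.1942321646299649 0.29288704698945844
  z0.199 n18 [0.5917 0.1956 0.199 ] uv 256.72222222222223 172.5 axis pred uv [256.8106 175.5582]
  z0.215 n33 [0.5922 0.1956 0.2153] uv 257.09090909090907 176.15151515151516 axis pred uv [256.7479 179.4052]
  z0.236 n46 [0.592  0.1953 0.2356] uv 256.82608695652175 181.65217391304347 axis pred uv [256.6598 184.8061]
  z0.255 n56 [0.5922 0.1954 0.2553] uv 257.05357142857144 187.35714285714286 axis pred uv [256.561  190.8648]
  z0.276 n71 [0.5924 0.1954 0.2757] uv 257.23943661971833 194.43661971830986 axis pred uv [256.4419 198.1653]
  z0.289 n26 [0.5924 0.1957 0.2891] uv 257.1923076923077 199.42307692307693 axis pred uv [256.3509 203.7439]
s2 447.22789181085244
eye 86 [0.5897 0.1935] 0.0022556364098669165
z range 124 0.19076302312860205 0.2986930936270371
  z0.198 n14 [0.5882 0.1922 0.1978] uv 199.35714285714286 141.85714285714286 axis pred uv [200.4347 141.3488]
  z0.215 n22 [0.588  0.191  0.2153] uv 199.04545454545453 136.1818181818182 axis pred uv [199.865  135.4877]
  z0.234 n21 [0.5891 0.1924 0.234 ] uv 198.38095238095238 129.42857142857142 axis pred uv [199.242  129.0777]
  z0.256 n25 [0.5887 0.1909 0.2558] uv 197.88 122.08 axis pred uv [198.5053 121.4972]
  z0.275 n22 [0.5884 0.1914 0.2751] uv 197.0 115.18181818181819 axis pred uv [197.8371 114.6221]
  z0.293 n20 [0.5898 0.192  0.2926] uv 196.65 108.55 axis pred uv [197.2195 108.2673]
top 378.73847501438195
eye 112 [0.5913 0.1941] 0.0019733213414327394
```

Run:
```python
from h import *
from scipy.optimize import least_squares
np.set_printoptions(precision=4,suppress=True)
V,U=np.mgrid[:384,:512]
for n,eye in(('w2',(259,163)),('s2',(202,157)),('w1',None),('top',(172,189))):
    if eye is None: continue
    c=load(n);P=cloud(c)
    m=((np.hypot(U-eye[0],V-eye[1])<30)&(abs(P[...,2]-.147)<.008)).astype(np.uint8)
    # hole component
    k,l,st,ce=cv2.connectedComponentsWithStats(1-m,connectivity=4)
    for i in range(1,k):
        if 8<st[i,4]<2000 and np.hypot(*(ce[i]-eye))<20: print(n,'hole',st[i,4],ce[i],onz(c,*ce[i],.146))
    # outer edge circle: free fit, excluding bar direction and stem
    cs,_=cv2.findContours(m,cv2.RETR_EXTERNAL,cv2.CHAIN_APPROX_NONE)
    pts=max(cs,key=len)[:,0]; q=np.array([onz(c,*p,.149)[:2] for p in pts]); x=np.array([.5925,.194])
    for _ in range(4):
        d=q-x; a=np.degrees(np.arctan2(d[:,1],d[:,0])); r=np.hypot(*d.T)
        ok=(abs(a-108)>35)&(r>.0145)&(r<.022)
        if n=='w2': ok&=(abs(a+90)>25)
        f=least_squares(lambda y:np.hypot(*(q[ok]-y[:2]).T)-y[2],[*x,.018],loss='soft_l1',f_scale=.001); x=f.x[:2]
    print(n,'outer',ok.sum(),f.x,np.abs(f.fun).mean())
    if n!='top':
        s=(np.hypot(P[...,0]-.5918,P[...,1]-.1922)<.02)&(P[...,2]>.195)&(P[...,2]<.275)
        vs=V[s];us=U[s]; z=P[s][:,2]
        pr=np.array([proj(c,np.array([.5918,.1922,t])) for t in z]); 
        # lateral offset of stem from TCP axis, sampled per image row
        rows=np.unique(vs); L=[]
        for v in rows:
            zz=z[vs==v].mean(); t=np.linspace(.16,.32,400); pp=proj(c,np.c_[np.full(400,.5918),np.full(400,.1922),t]); j=abs(pp[:,1]-v).argmin()
            dep=c['d'][v,us[vs==v]].mean(); L.append([t[j],(us[vs==v].mean()-pp[j,0])*dep/foc(c)])
        L=np.array(L); print(' lateral vs TCP axis: slope,at z.19',np.polyfit(L[:,0]-.19,L[:,1],1))
```

```text
w2 outer 53 [0.5944 0.193  0.0173] 0.00034871469196671935
 lateral vs TCP axis: slope,at z.19 [ 0.0124 -0.    ]
s2 hole 16 [201.8125 157.1875] [0.5941 0.196  0.146 ]
s2 outer 27 [0.5912 0.1934 0.0198] 0.0011900411910018061
 lateral vs TCP axis: slope,at z.19 [ 0.0103 -0.0027]
top hole 70 [168.9429 188.3857] [0.592 0.194 0.146]
top outer 33 [0.5918 0.1933 0.017 ] 0.0005725240524957066
```

>>> {"api": "jog_arm", "payload": {"increments": [[0, 0.005, 0.002, 0, 0, 0, 0], [0, 0.005, 0.002, 0, 0, 0, 0], [0, 0.005, 0.002, -0.02, 0, 0, 0], [0, 0.005, 0.002, -0.04, 0, 0, 0], [0, 0.005, 0.002, -0.06, 0, 0, 0], [0, 0.005, 0.002, -0.08, 0, 0, 0], [0, 0.005, 0.002, -0.1, 0, 0, 0], [0, 0.005, 0.002, -0.12, 0, 0, 0], [0, 0.005, 0.002, -0.12, 0, 0, 0], [0, 0.005, 0.002, -0.12, 0, 0, 0], [0, 0.005, 0.002, -0.12, 0, 0, 0]]}}

```text
time: 9.62
tcp_pos: [0.5941, 0.1939, 0.2646]
ee_rot: [[0.001, 1.0, 0.0], [1.0, -0.001, 0.0], [0.0, 0.0, -1.0]]
force: [0.9, -0.5, -2.3]
finger_gap: 0.0215
gripper_force: 58.9
```

Run:
```python
from h import *
s=env.sense(); print(s['tcp_pos'],s['force'])
c=grab('side','s3'); w=grab('wrist','w3')
a=cv2.resize(c['p'][118:182,170:234,::-1],(400,400),interpolation=cv2.INTER_CUBIC)
b=cv2.resize(w['p'][:,:,::-1][120:220,210:310],(400,400),interpolation=cv2.INTER_CUBIC)
cv2.imwrite('pics/c3.png',np.hstack([a,b]))
```

```text
[0.59414101 0.19389823 0.26464219] [ 0.8545723  -0.54749206 -2.30777959]
```

View pics/c3.png

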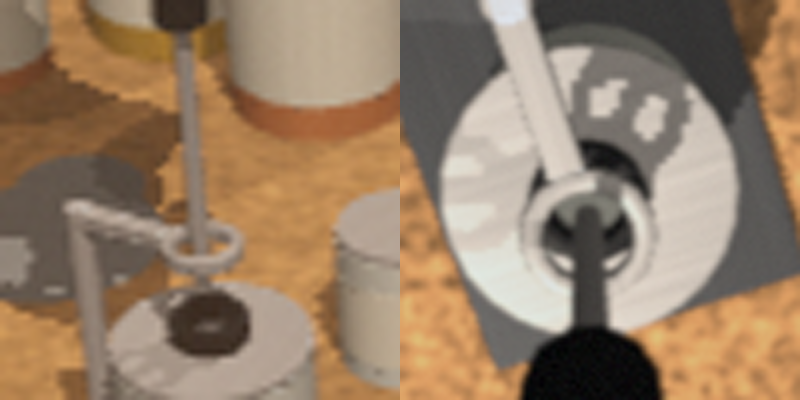

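The stem is inside the ring in both views. In the wrist crop the stem is at u≈590 against a ring centre of 589. In the side crop it is at 197 against 203, so it sits about 2 mm off. I'll get the numbers before going deeper.

Run:
```python
from h import *
np.set_printoptions(precision=4,suppress=True)
V,U=np.mgrid[:384,:512]
w=load('w3');P=cloud(w)
print('wrist ring edges x:')
m=(abs(P[...,2]-.148)<.006)&(np.hypot(P[...,0]-.594,P[...,1]-.194)<.03)
for y in np.arange(.182,.204,.003):
    k=m&(abs(P[...,1]-y)<.0015); x=P[k][:,0]
    if len(x): print(round(y,3),len(x),x.min(),x.max(),(x.min()+x.max())/2)
k=m&(abs(P[...,0]-.594)>.005); print('y extents',np.percentile(P[k][:,1],[1]),'ring min y all',P[m][:,1].min())
for z in np.arange(.155,.25,.02):
    k=(abs(P[...,2]-z)<.01)&(np.hypot(P[...,0]-.594,P[...,1]-.194)<.011)
    print('stem wrist',z,k.sum(),P[k].mean(0),P[k][:,1].max(),P[k][:,0].min(),P[k][:,0].max())
c=load('s3');P=cloud(c);lat=np.array([.704,-.71])
g=c['p'].astype(float)
L=(P[...,:2]-[.5941,.1939])@lat
for z in np.arange(.155,.25,.02):
    k=(abs(P[...,2]-z)<.01)&(np.hypot(P[...,0]-.594,P[...,1]-.194)<.02)
    print('stem side lat',z,k.sum(),L[k].mean())
k=(abs(P[...,2]-.147)<.006)&(np.hypot(P[...,0]-.594,P[...,1]-.194)<.03); print('side ring lat min(bar)/max',L[k].min(),L[k].max())
k=(abs(P[...,2]-.112)<.003)&(np.hypot(P[...,0]-.594,P[...,1]-.194)<.03); print('side sleeve lat',L[k].min(),L[k].max())
```

```text
wrist ring edges x:
0.182 55 0.579696798214667 0.6079189311032643 0.5938078646589657
0.185 43 0.5787493471516247 0.609967020920211 0.5943581840359179
0.188 33 0.577710318017862 0.6109461629745009 0.5943282404961814
0.191 36 0.5767071672480353 0.6120402815786595 0.5943737244133473
0.194 34 0.5767005862086247 0.6109340438626923 0.5938173150356585
0.197 49 0.5778934255110354 0.6108897780303789 0.5943916017707072
0.2 42 0.5779108722346138 0.6110200375004021 0.5944654548675079
0.203 50 0.58005950786248 0.6088471694230199 0.59445333864275
y extents [0.1779] ring min y all 0.17651534558730547
stem wrist 0.155 36 [0.5942 0.1973 0.1549] 0.20403520569038322 0.5882641540029763 0.5975177780571019
stem wrist 0.175 45 [0.5944 0.1968 0.1751] 0.19804980801524208 0.5906081165681805 0.5983119277343585
stem wrist 0.19499999999999998 54 [0.5946 0.1969 0.1946] 0.1980145003006476 0.5909335995541354 0.5981546902121593
stem wrist 0.21499999999999997 73 [0.595  0.1969 0.2156] 0.19797165978905246 0.5912630754710512 0.5986837056023256
stem wrist 0.23499999999999996 25 [0.5945 0.1972 0.2289] 0.19809362984734008 0.5915906448821135 0.5977373919748175
stem side lat 0.155 91 -0.001515620006005733
stem side lat 0.175 20 -0.0016530242186934044
stem side lat 0.19499999999999998 19 -0.001673887491732675
stem side lat 0.21499999999999997 22 -0.0014156078125407657
stem side lat 0.23499999999999996 24 -0.001216531723583667
side ring lat min(bar)/max -0.028611847244739034 0.015688979003534786
side sleeve lat -0.017924261757516956 0.015949629073090766
```

Both views put the stem within about 1 mm of the axis, so I'm descending.

>>> {"api": "jog_arm", "payload": {"increments": [[0, 0, -0.001, 0, 0, 0, 0], [0, 0, -0.001, -0.015, 0, 0, 0], [0, 0, -0.001, -0.03, 0, 0, 0], [0, 0, -0.001, -0.045, 0, 0, 0], [0, 0, -0.001, -0.06, 0, 0, 0], [0, 0, -0.001, -0.075, 0, 0, 0], [0, 0, -0.001, -0.09, 0, 0, 0], [0, 0, -0.001, -0.105, 0, 0, 0], [0, 0, -0.001, -0.12, 0, 0, 0], [0, 0, -0.001, -0.135, 0, 0, 0], [0, 0, -0.001, -0.145, 0, 0, 0], [0, 0, -0.001, -0.152, 0, 0, 0], [0, 0, -0.001, -0.152, 0, 0, 0], [0, 0, -0.001, -0.152, 0, 0, 0], [0, 0, -0.001, -0.152, 0, 0, 0], [0, 0, -0.001, -0.152, 0, 0, 0]]}}

```text
time: 11.72
tcp_pos: [0.594, 0.1934, 0.1884]
ee_rot: [[0.001, 1.0, 0.0], [1.0, -0.001, 0.0], [0.0, 0.0, -1.0]]
force: [-0.0, 0.4, -0.8]
finger_gap: 0.0215
gripper_force: 58.9
```

Run:
```python
from h import *
s=env.sense(); print(s['tcp_pos'],s['force'],s['time'])
c=grab('side','s4'); w=grab('wrist','w4')
a=cv2.resize(c['p'][118:182,170:234,::-1],(400,400),interpolation=cv2.INTER_CUBIC)
b=cv2.resize(w['p'][:,:,::-1][110:250,190:330],(400,400),interpolation=cv2.INTER_CUBIC)
cv2.imwrite('pics/c4.png',np.hstack([a,b]))
P=cloud(c); L=(P[...,:2]-[.5941,.1939])@np.array([.704,-.71]); R=np.hypot(P[...,0]-.594,P[...,1]-.194)
k=(abs(P[...,2]-.195)<.012)&(R<.03); print('handle lat',k.sum(),L[k].min(),L[k].max())
k=(abs(P[...,2]-.16)<.006)&(R<.015); print('stem lat',k.sum(),L[k].mean() if k.sum() else 0)
P=cloud(w);R=np.hypot(P[...,0]-.594,P[...,1]-.194)
k=(abs(P[...,2]-.165)<.01)&(R<.011); print('stem w',P[k].mean(0),P[k].max(0))
```

```text
[0.5940061  0.19338378 0.18839234] [-0.00897265  0.37316437 -0.7698785 ] 11.725
handle lat 73 -0.01281401554259166 0.010758677275538336
stem lat 11 -0.0023830791922804166
stem w [0.59456384 0.19708403 0.15575306] [0.59605705 0.19739738 0.15621356]
```

View pics/c4.png

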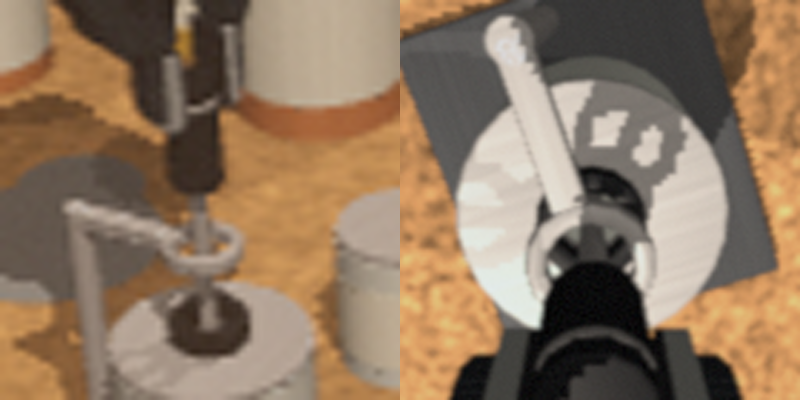

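The stem runs through the eye and into the sleeve, at u≈209 in the side crop against a sleeve centre of 208. The wrist force is near zero, so I'm handing in.

```bash
python3 -c "
from bench import env
print(env.finish_job())"
```

```text
the job is handed in; nothing more can be done
None
```

I handed the job in at about 12 s on the robot's clock, with the gripper still holding the probe upright through the eye and sleeve and the tip, by calculation, about 53 mm above the table; the camera views showed it centred to about 1 mm and I saw no sign of contact, but the interface returned no verdict.

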